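# Demagnetise a T-handle key at the pump bench

## Task

Demagnetise the larger of the two T-handle keys hanging in the rack. First slide the demagnetiser's level slider until its middle is in line with the small pointer beside its track; then take the larger key, dip its tip at least halfway down the unit's open round well, hold it there for about a second without bumping the unit, and hang the key back in the same saddle of the rack. The slider stays at the pointer at the end; do not move the pointer, and leave the smaller key and all the other things where they stand.

Things in the scene. Friction and masses are not known exactly. Their poses are not given: they have to be found in the camera images.
- demag: Bench demagnetiser, fixed: grey housing 150 (x) x 190 (y) x 45 mm high, origin under its centre. On top: a black round open well (outer diameter 56, inner diameter 44, rim 105 mm above the table, 55 mm deep) centred at x = +38, y = 0 mm; a slider track along y at x = -34 mm and a pointer track along y at x = -64 mm. z is up.
- well_rim (a point): Centre of the mouth of the demagnetiser's well, at rim height; axes as demag.
- level_slider (a joint): Level slider of the demagnetiser, 0 to 0.12 m, growing towards the unit's +y; at 0 its middle is at y = -60 mm of the unit. Stays where it is left; needs about 2 N.
- slider_top (a point): Centre of the top of the slider's black grip, which is a block 32 (x) x 22 (y, along the track) x 44 mm high, a white line across its top; its top is 90.5 mm above the table. Axes as demag.
- pointer (a joint): Setting pointer, 0 to 0.12 m along its own track, same zero and direction as the slider: the slider is in line when both joints read the same. Not to be moved.
- pointer_tip (a point): Top of the setting pointer, a steel fin 12 (x) x 4 (y) x 14 mm high beside the slider track on the unit's -x side; its top is 60.5 mm above the table. Axes as demag.
- rack: Key rack, fixed, origin under its centre, z up: base plate 100 (x) x 250 (y) x 8 mm, end plates at y = -118 and +118 mm, and two aluminium rails along y at x = -30 and +30 mm, each 16 wide, their tops 130 mm above the table; the gap between them is 44 mm. Two saddles at y = -60 and +60 mm: on each rail two steel bumps 7 mm high, 21 mm either side of the saddle's middle (inner gap 32 mm).
- key_large: Larger T-handle key: black cross bar 110 (x) x 16 (y) x 22 mm high, and a round steel shank of diameter 10 that points 110 mm down from the middle of the bar. Origin: centre of the underside of the bar; z up, away from the tip. It hangs in either saddle, the underside of its bar on the rail tops and the bar along the rack's x, the shank between the rails. About 0.18 kg.
- key_large_tip (a point): Tip of the larger key's shank, 110 mm below the body's origin along its z.
- key_small: Smaller T-handle key in the other saddle: bar 80 x 14 x 18 mm, shank diameter 7, 75 mm long; origin and axes as for the larger key. To be left alone.
- bottle: Grey plastic oil bottle, diameter 60, 210 mm high, standing between unit and rack; origin under its centre. Loose, leave alone.
- spray_can: Spray can, diameter 52, 175 mm high, standing in front (robot side) of the demagnetiser; origin under its centre. Loose, leave alone.
- jar: Glass jar with steel lid, diameter 60, 85 mm high, behind the rack; origin under its centre. Loose, leave alone.
- drum: Dark steel hollow drum, diameter 80, 68 mm high, in front of the rack; origin under its centre. Loose, leave alone.
- gear_shaft: Steel gear with upright shaft, diameter 76, 70 mm high, behind the demagnetiser; origin under its centre. Loose, leave alone.
- barrel: Steel pump barrel with brass face, diameter 68, 61 mm high, at the back of the table; origin under its centre. Loose, leave alone.

How it is judged:
By the outcome, as a careful person would: the job done as asked, in the order asked, and still so for the second after the job is handed in, with the robot touching nothing.
It also fails if it takes over 72 s, if anything falls off the work surface, if the arm or the gripper's body presses on something with over 40 N, if the wrist force passes 120 N, or if a joint passes its speed limit or range.

## Robot

A 6-joint arm with a two-finger parallel gripper is mounted at the origin on the work surface. World frame = base frame: x ahead of the robot, y to its left, z up, the work surface at z = 0. Lengths are in mm, angles in rad, forces in N, time in s.
With the tool pointing down it reaches from about 350 to 975 mm from the base axis. Payload 7.1 kg.
Tool frame: the origin (TCP) lies midway between the tips of the shut fingers; the grasp point (between the pads) lies 19 mm behind it; z points along the fingers, y is the line along which they close (so a half turn about z gives the same grasp; the last joint's range is limited). The gripper opens to 88 mm and grips with 3 to 60 N. Pads are 20 mm wide; open, the fingers measure 115 mm over their backs; the gripper's body (75 mm by 178 mm) begins 61 mm behind the grasp point.
Start: joints at [-1.228, 0.423, 1.63, -0, 1.089, -0.019], TCP at [221.24, -584.515, 222.675] pointing down, gripper open.
Joint ranges: [-3, 3], [-0.9, 2.11], [0.09, 2.58], [-1.31, 4.45], [0.11, 2.69], [-2.54, 2.54]. Speed limits (rad/s): [2.39, 2.39, 3.01, 3.14, 3.14, 3.14].

## Interface

Orientations are given as a unit quaternion [x, y, z, w].
In Python, from plant import status, vision, bot gives the robot as it stands.
- The arm moves only by the tool drive_tool, never from a script. Its arguments are lists of equal length, an entry for each row: "delta_pos": the shift along the tool's x, y, z in m, a list of three; "yaw": the turn about the tool's z in rad; "gripper": the finger opening in m, from 0 to 0.0878. A call has 1 to 12 rows; each row shifts and turns the commanded pose from where the row before left it, along the tool's axes as they then stand; what a row does not reach is not made up. A row lasts 1/12 s, in which the tool goes at most 41.7 mm and 7.16 degrees, less where a joint would pass 70% of its speed; a pose out of reach is approached as far as the arm can. A call with a gripper value outside its range is refused whole. The fingers move at their own pace and stop on an object; the grip force is fixed at half the most. Time passes only in rows, so rows that do not move let the fingers close. It gives the time, the measured TCP pose, the force, the opening and the grip force at its end, in the units of the state.
- status.get_state(): the state, without advancing time (a new reading comes with each control period).
- vision.camera(name): name is "side" or "top" or "wrist"; returns the picture (480x640x3 uint8, red, green, blue); there is no depth.
- vision.calibration(name): a dict with "fx", "fy", "cx", "cy" (pixels), "R" (3x3) and "t" (3): a world point X has camera coordinates R X + t; the wrist camera has in their place "hand_eye" (4x4, takes a point from camera to tool coordinates, whose origin is the TCP and whose axes are the flange's). Camera axes: x right, y down, z forward; pixel columns grow to the right and rows downward; lengths in mm; the calibration is good to about 2 mm. The wrist camera is an equidistant fisheye: a pixel r from the principal point sees the ray r / f radians off the axis. A picture is of the moment at which its call begins: read the wrist's pose just before it. calibration takes no time and is no camera call.
- bot.job_done(): hands the job in; it is judged then, once.
The state is a dict: "time": time; "joints": joint angles; "joint_velocities": joint speeds; "tau": joint torques, N m; "tool_pos": TCP position; "ee_rot": TCP orientation; "ft_force": force on the tool from outside, world axes, zero at the start; "wrist_torque": the same for the moment, N m; "gripper_width": finger opening in mm; "gripper_force": force on a finger pad.
Only numpy, scipy, OpenCV 4.12 (cv2) and the standard library are available. Lean on these libraries where they do the work, as an engineer would, in place of code of your own. Each camera call takes 0.05 s, during which the arm holds its last target. There are 200 camera calls.

## Working session

There is one attempt and no reset: what is moved stays moved. The work goes in short steps, Python scripts to look and compute and a tool call to move; the robot and the scene stay as the last step left them, time stands still between calls to the robot, and variables do not carry over. Pictures are saved under pics/ and viewed, at most 10 in all, crops included, and the job is handed in when it is done.

Besides the shell and the picture viewer there is one more tool, called after "Call:" in YAML: its name, and indented under it one key for each argument. drive_tool: Moves the arm, as the interface text tells. Its arguments: {"type":"object","properties":{"delta_pos":{"type":"array"},"yaw":{"type":"array"},"gripper":{"type":"array"}},"required":["delta_pos","yaw","gripper"]}

```bash
ls; mkdir -p pics; python3 - <<'E'
from plant import status, vision, bot
import cv2, numpy as np
s=status.get_state(); print(s)
for n in ("top","side"):
    im=vision.camera(n); cv2.imwrite(f"pics/{n}0.png",im[:,:,::-1]); 
    print(n,vision.calibration(n))
print(vision.calibration("wrist"))
E
```

```text
pics
{'time': 0.0, 'joints': array([-1.22802093e+00,  4.23791217e-01,  1.63069061e+00, -1.13557329e-05,
        1.08864855e+00, -1.90190471e-02]), 'joint_velocities': array([ 1.06492592e-04,  1.92439882e-03,  1.23323302e-03,  3.39728705e-05,
        2.96261760e-04, -1.72481973e-03]), 'tau': array([-1.70136755e-03, -5.44631732e+01, -2.73661280e+01,  6.43596472e-02,
        2.28900905e-02, -1.32423907e-04]), 'tool_pos': array([ 221.03887368, -583.99822324,  221.93246419]), 'ee_rot': array([ 9.83681903e-01,  1.79914767e-01, -1.28882116e-04, -7.58000765e-04]), 'ft_force': array([-0.83942332, -0.9925117 ,  0.15650203]), 'wrist_torque': array([0.01162748, 0.01178925, 0.02810329]), 'gripper_force': 0.0, 'gripper_width': 87.58880750243952}
top {'fx': 490.6123510214366, 'fy': 490.6123510214366, 'cx': 317.43270075870873, 'cy': 240.71301142871937, 'R': array([[-0.0519172 , -0.99864339, -0.00399867],
       [-0.97868459,  0.05167544, -0.19876148],
       [ 0.19869847, -0.0064057 , -0.98003974]]), 't': array([  45.27251281,  608.72021795, 1049.18470882])}
side {'fx': 443.85338020228716, 'fy': 443.85338020228716, 'cx': 318.6455110187012, 'cy': 243.05040852706315, 'R': array([[-0.99931954, -0.0357693 ,  0.00900063],
       [-0.02904328,  0.61267003, -0.78980499],
       [ 0.02273635, -0.78952897, -0.61329199]]), 't': array([581.98557727,  85.62461675, 984.22136581])}
{'fx': 371.64829954431775, 'fy': 371.64829954431775, 'cx': 316.40993245895214, 'cy': 237.7952606475825, 'hand_eye': array([[ 3.51150474e-04, -9.67708701e-01, -2.52070915e-01,
         7.00326572e+01],
       [ 9.99999820e-01,  2.17156965e-04,  5.59389117e-04,
        -6.84860977e-01],
       [-4.86586761e-04, -2.52071066e-01,  9.67708603e-01,
        -1.62739609e+02],
       [ 0.00000000e+00,  0.00000000e+00,  0.00000000e+00,
         1.00000000e+00]])}
```

View pics/top0.png

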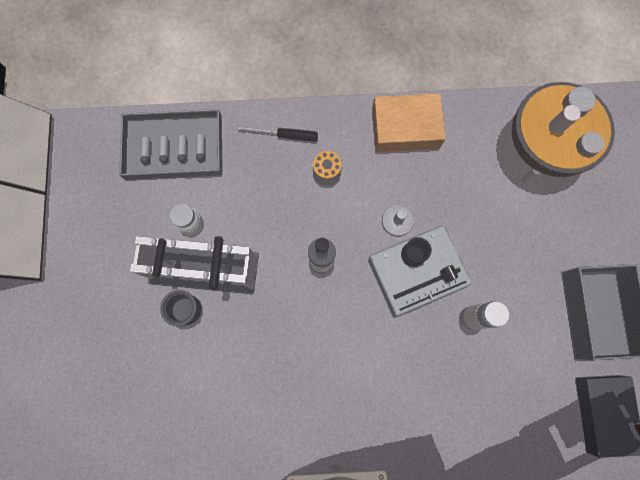

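View pics/side0.png

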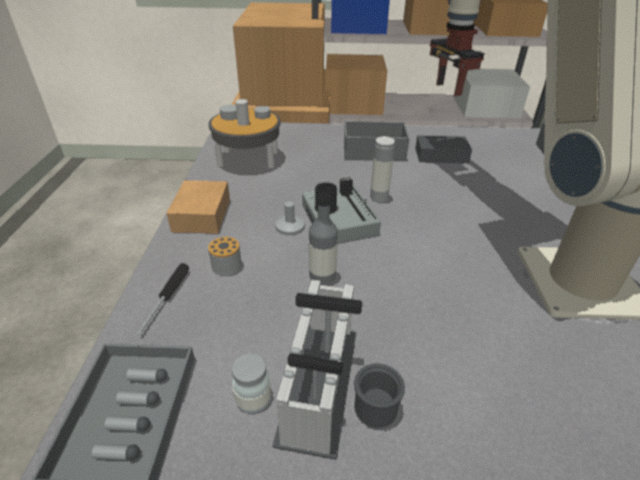

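The top view shows the demagnetiser at about (418,270), with its slider near (450,272) and the well near (416,250). The rack is near (195,260). The larger key's bar is at (217,263) and the smaller at (159,258). I'll enlarge both regions next.

```bash
cat > h.py <<'E'
import numpy as np, cv2
from plant import status, vision, bot
from scipy.spatial.transform import Rotation as Ro
def ray(n,u,v,st=None):
    c=vision.calibration(n)
    if n!="wrist":
        R=np.array(c["R"]); d=R.T@np.array([(u-c["cx"])/c["fx"],(v-c["cy"])/c["fy"],1]); return -R.T@c["t"],d
    H=c["hand_eye"]; a=np.array([u-c["cx"],v-c["cy"]]); r=np.hypot(*a)+1e-9; th=r/c["fx"]
    d=np.r_[a/r*np.sin(th),np.cos(th)]; T=Ro.from_quat(st["ee_rot"]).as_matrix()
    return st["tool_pos"]+T@H[:3,3], T@H[:3,:3]@d
def onz(n,u,v,z,st=None):
    o,d=ray(n,u,v,st); return (o+d*(z-o[2])/d[2]).round(1)
E
python3 - <<'E'
import cv2
im=cv2.imread("pics/top0.png")
a=cv2.resize(im[220:325,360:480],None,fx=5,fy=5,interpolation=cv2.INTER_CUBIC)
b=cv2.resize(im[225:325,125:265],None,fx=5,fy=5,interpolation=cv2.INTER_CUBIC)
cv2.imwrite("pics/a.png",a);cv2.imwrite("pics/b.png",b)
E
```

```text
(no output)
```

View pics/a.png

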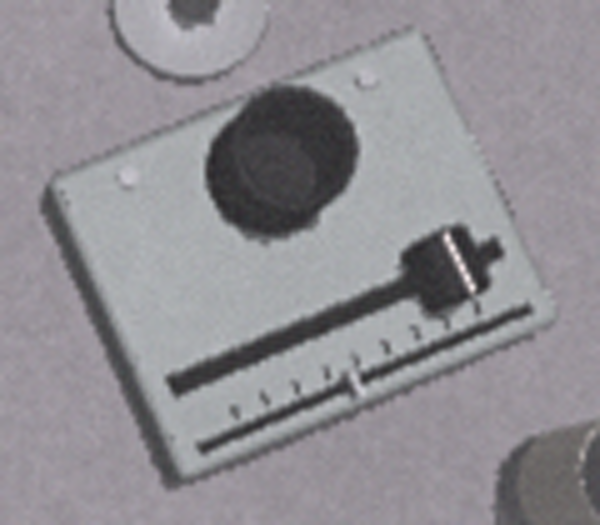

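View pics/b.png

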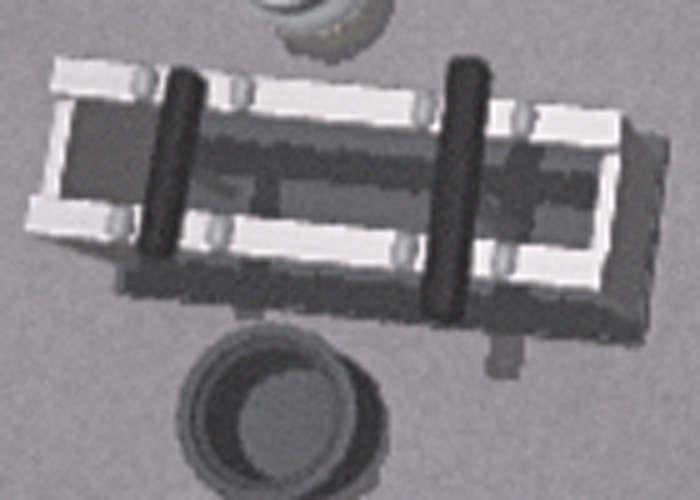

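The crops show these positions:
- **Demagnetiser:** housing top corners at about (418,28), (52,185), (180,475) and (550,318) in the crop. The slider's white line runs (445,233)-(475,295), the pointer fin is at (354,383), and the well mouth is centred near (290,150).
- **Rack:** the large bar runs (468,62)-(443,312). Its bumps are at (425,108), (523,118), (404,250) and (503,258).

```bash
python3 - <<'E'
from h import *
A=lambda u,v,z:onz("top",360+(u+.5)/5-.5,220+(v+.5)/5-.5,z)
B=lambda u,v,z:onz("top",125+(u+.5)/5-.5,225+(v+.5)/5-.5,z)
c=[A(*p,45) for p in((418,28),(52,185),(180,475),(550,318))]
print("corners",c,"mid",np.mean(c,0))
for i in range(4):
    d=c[(i+1)%4]-c[i]; print(np.linalg.norm(d),np.degrees(np.arctan2(d[1],d[0])))
print("slider",A(445,233,90.5),A(475,295,90.5)); print("ptr",A(352,373,60.5),A(358,385,55))
print("well",A(292,148,105),"holder")
print("track",A(175,385,45),A(500,245,45))
print("bar",B(468,62,152),B(443,310,152))
print("bumps",[B(*p,137) for p in((425,108),(523,118),(404,250),(503,258),(144,82),(242,90),(120,221),(219,231))])
print("small",B(187,72,148),B(156,250,148))
# bottle top etc
print("can top",onz("top",495,314,175),"bottle",onz("top",321,244,210),"drum",B(268,415,68),"jar",onz("top",181,215,85),"gear",onz("top",398,220,20))
E
```

```text
corners [array([ 634.7, -278.7,   45. ]), array([ 570.3, -104.6,   45. ]), array([ 436.7, -151.9,   45. ]), array([ 497.8, -324.3,   45. ])] mid [ 534.875 -214.875   45.   ]
185.62911948290875 110.29955258586824
141.72596798046573 -160.5039027831468
182.90699822587433 -70.48524820929298
144.29473309861316 18.42239222011776
slider [ 532.7 -268.7   90.5] [ 505.  -278.8   90.5]
ptr [ 476.6 -229.2   60.5] [ 471.6 -232.6   55. ]
well [ 571.2 -202.6  105. ] holder
track [ 476.6 -153.    45. ] [ 532.1 -305.4   45. ]
bar [610.6 219.6 152. ] [507.8 231.  152. ]
bumps [array([595.1, 240.9, 137. ]), array([588.6, 199.8, 137. ]), array([535.4, 250.1, 137. ]), array([529.9, 209. , 137. ]), array([612.5, 359.2, 137. ]), array([606.9, 317.9, 137. ]), array([553.8, 368.4, 137. ]), array([547.4, 327.1, 137. ])]
small [613.4 337.7 148. ] [539.2 349.6 148. ]
can top [ 422.1 -326.6  175. ] bottle [573.2   7.7 210. ] drum [475.6 325.8  68. ] jar [680.2 315.7  85. ] gear [ 658.5 -180.    20. ]
```

Every measured length fits the given sizes. The unit's yaw is about 19.5°, and the well and slider lie where the model puts them. I'm moving above the slider.

Call:
drive_tool:
  delta_pos:
    - [0.0324,-0.0154,0]
    - [0.0324,-0.0154,0]
    - [0.0324,-0.0154,0]
    - [0.0324,-0.0154,0]
    - [0.0324,-0.0154,0]
    - [0.0324,-0.0154,0]
    - [0.0324,-0.0154,0]
    - [0.0324,-0.0154,0]
    - [0.0324,-0.0154,0]
    - [0.0324,-0.0154,0]
    - [0.0324,-0.0154,0]
    - [0.0324,-0.0154,0]
  yaw: [0.01,0.01,0,0,0,0,0,0,0,0,0,0]
  gripper: [0.06,0.06,0.06,0.06,0.06,0.06,0.06,0.06,0.06,0.06,0.06,0.06]

```text
time: 1.1
tool_pos: [525.7, -277.7, 222.4]
ee_rot: [0.985, 0.17, -0.0, -0.0]
ft_force: [-0.2, -0.4, 0.1]
gripper_width: 60.3
gripper_force: 0.0
```

Call:
drive_tool:
  delta_pos:
    - [0,0,0]
    - [0,0,0]
    - [0,0,0]
  yaw: [0,0,0]
  gripper: [0.06,0.06,0.06]

```text
time: 1.35
tool_pos: [524.3, -279.3, 222.3]
ee_rot: [0.985, 0.17, -0.001, -0.0]
ft_force: [0.1, -0.4, 0.5]
gripper_width: 60.1
gripper_force: 0.0
```

```bash
cat > w.py <<'E'
import sys,pickle
from h import *
def shot(name):
    s=status.get_state(); im=vision.camera("wrist"); cv2.imwrite(f"pics/{name}.png",im[:,:,::-1]); pickle.dump(s,open(f"{name}.pkl","wb"))
    print(s["time"],s["tool_pos"].round(1),Ro.from_quat(s["ee_rot"]).as_matrix().round(4).tolist(),s["gripper_width"],s["ft_force"].round(1))
if __name__=="__main__": shot(sys.argv[1])
E
python3 w.py w1
```

```text
1.35 [ 524.3 -279.3  222.3] [[0.9419, 0.3359, -0.0011], [0.3359, -0.9419, 0.0002], [-0.0009, -0.0005, -1.0]] 60.0849985838414 [ 0.1 -0.4  0.5]
```

View pics/w1.png

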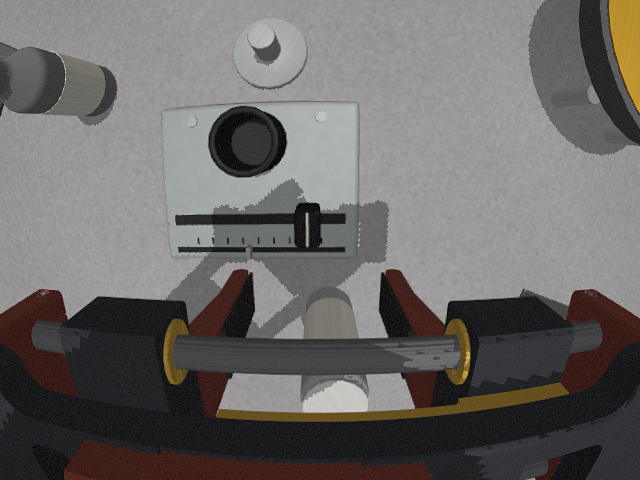

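The wrist view shows the slider's white line at about (308,229), the pointer fin at about (249,252), the well mouth near (247,141), and the housing edges at columns 163-359. I'll refine these numerically.

```bash
python3 - <<'E'
from h import *
import pickle
s=pickle.load(open("w1.pkl","rb")); g=cv2.cvtColor(cv2.imread("pics/w1.png"),cv2.COLOR_BGR2GRAY)
sub=g[206:246,298:318]; 
ys,xs=np.where(sub>120); p=np.c_[xs+298,ys+206]; p=p[(abs(p[:,0]-308)<6)]; print("line",p.mean(0),p.min(0),p.max(0))
print(g[246:262,240:260])
cl,cr=[],[]
m=p.mean(0)
x=np.array([.9425,.334]);  th=np.radians(19.5); ux=np.array([np.cos(th),np.sin(th)]); uy=np.array([-ux[1],ux[0]])
def rp(n,u,v,z):
    q=onz("wrist",u,v,z,s); d=q[:2]-[534.9,-214.9]; print(n,q,"unit",(d@ux).round(1),(d@uy).round(1)); return q
rp("slider",*m,90.5)
for v,z in((247,60.5),(252,56)): rp("ptr",249,v,z)
rp("well",247.5,141,105)
for n,u,v in(("tl",163,109),("tr",359,103),("br",356,257),("bl",172,257)): rp(n,u,v,45)
rp("trackL",176,219,45);rp("trackR",346,218,45);rp("ptrackL",178,250,45);rp("ptrackR",345,250,45)
E
```

```text
line [306.5 229. ] [306 213] [307 245]
[[110 113 117 115 112 110 109  92  87  86  81  76 107 119 118 118 117 115
  115 113]
 [ 45  48  52  54  55  54  74  82  81  81  83  77  50  38  36  39  32  44
   45  37]
 [ 31  30  32  21  16  58 135 116 111 102  83  78  52  24  20  17  26  25
   22   5]
 [ 30  27  34  26  22  52 132 114 118 109  83  79  52  32  18  31  28  31
   35  22]
 [ 30  29  24  29  20  51 126 114 120 112  79  77  52  23  25  27  31  26
   29  28]
 [ 22  14  22  17  17  47 128 118 119 111  80  77  51  18  32  24  22  25
   22  22]
 [ 90  86  87  81  85  87 117 117 117 113  81  76  78  82  84  87  81  80
   81  76]
 [112 113 111 113 113 111 109 120 119 112  79  74  91 108 113 115 115 116
  114 113]
 [110 109 111 112 110 107 110 117 115 113  80  75  87 109 109 112 109 112
  114 112]
 [107 109 110 105 109 110 109 117 116 115  84  71  95 106 112 111 111 108
  107 108]
 [101 103 103 104 104 104 103 117 114 116  84  76  93 103 108 107 105 107
  104 107]
 [ 98  98  99 100  98  98 101 117 115 118  82  82  96  99  97 100  97 101
   97 102]
 [ 97  96  97  93  94  94  96 118 118 114  83  84  91  91  95  93  96  95
   94  95]
 [100 103 102 100  98 100  92 120 118 113 128 149 152 127  97  99  97  98
   98  98]
 [106 102  93 100  96 101 102  84 148 149 151 151 152 151 128 100  96  99
  100  96]
 [ 99 100  93 100 100 100 102 145 155 152 149 151 154 154 147 141 143 133
   93 100]]
slider [ 522.  -270.9   90.5] unit -30.9 -48.5
ptr [ 481.3 -228.3   60.5] unit -55.0 5.3
ptr [ 475.1 -229.3   56. ] unit -61.2 6.4
well [ 574.8 -205.5  105. ] unit 40.7 -4.5
tl [ 576.8 -104.6   45. ] unit 76.3 90.0
tr [ 638.  -278.9   45. ] unit 75.8 -94.7
br [ 501.3 -327.4   45. ] unit -69.2 -94.8
bl [ 438.5 -154.2   45. ] unit -70.6 89.4
trackL [ 478.1 -149.    45. ] unit -31.5 81.1
trackR [ 533.8 -304.7   45. ] unit -31.0 -84.3
ptrackL [ 448.  -158.8   45. ] unit -63.2 81.9
ptrackR [ 504.3 -314.8   45. ] unit -62.2 -84.0
```

Both views agree that the pointer is about +55.5 mm along the track from the slider. I'm descending and gripping the slider.

Call:
drive_tool:
  delta_pos:
    - [-0.0012,-0.0079,0.02]
    - [0,0,0.022]
    - [0,0,0.022]
    - [0,0,0.022]
    - [0,0,0.022]
    - [0,0,0.022]
    - [0,0,0.018]
    - [0,0,0.014]
    - [0,0,0.0]
    - [0,0,0]
    - [0,0,0]
  yaw: [0,0,0,0,0,0,0,0,0,0,0]
  gripper: [0.06,0.06,0.06,0.06,0.06,0.06,0.06,0.06,0.06,0.06,0.06]

```text
time: 2.32
tool_pos: [521.0, -273.3, 61.5]
ee_rot: [0.986, 0.169, 0.0, 0.0]
ft_force: [0.4, -0.9, -0.2]
gripper_width: 59.8
gripper_force: 0.0
```

Call:
drive_tool:
  delta_pos:
    - [0,0,0]
    - [0,0,0]
    - [0,0,0]
    - [0,0,0]
    - [0,0,0]
    - [0,0,0]
    - [0,0,0]
    - [0,0,0]
    - [0,0,0]
  yaw: [0,0,0,0,0,0,0,0,0]
  gripper: [0.015,0.015,0.015,0.015,0.015,0.015,0.015,0.015,0.015]

```text
time: 3.07
tool_pos: [521.1, -272.3, 60.8]
ee_rot: [0.985, 0.17, 0.0, 0.0]
ft_force: [-0.7, 0.3, 2.1]
gripper_width: 21.7
gripper_force: 30.0
```

Call:
drive_tool:
  delta_pos:
    - [0,-0.004,0]
    - [0,-0.007,0]
    - [0,-0.008,0]
    - [0,-0.008,0]
    - [0,-0.008,0]
    - [0,-0.008,0]
    - [0,-0.007,0]
    - [0,-0.004,0]
    - [0,-0.0015,0]
    - [0,0,0]
    - [0,0,0]
    - [0,0,0]
  yaw: [0,0,0,0,0,0,0,0,0,0,0,0]
  gripper: [0.015,0.015,0.015,0.015,0.015,0.015,0.015,0.015,0.015,0.015,0.015,0.015]

```text
time: 4.07
tool_pos: [502.1, -219.4, 60.8]
ee_rot: [0.985, 0.17, -0.0, -0.0]
ft_force: [-2.9, 0.7, 6.9]
gripper_width: 21.9
gripper_force: 30.0
```

```bash
python3 w.py w2; python3 - <<'E'
from h import *
im=vision.camera("top"); cv2.imwrite("pics/t2.png",im[:,:,::-1])
a=cv2.imread("pics/w2.png")[140:300,160:480]; cv2.imwrite("pics/w2c.png",cv2.resize(a,None,fx=2.5,fy=2.5,interpolation=cv2.INTER_CUBIC))
E
```

```text
4.0667 [ 502.1 -219.4   60.8] [[0.9422, 0.3351, -0.0008], [0.3351, -0.9422, 0.0008], [-0.0005, -0.001, -1.0]] 21.94941112448022 [-2.9  0.7  6.9]
```

View pics/w2c.png

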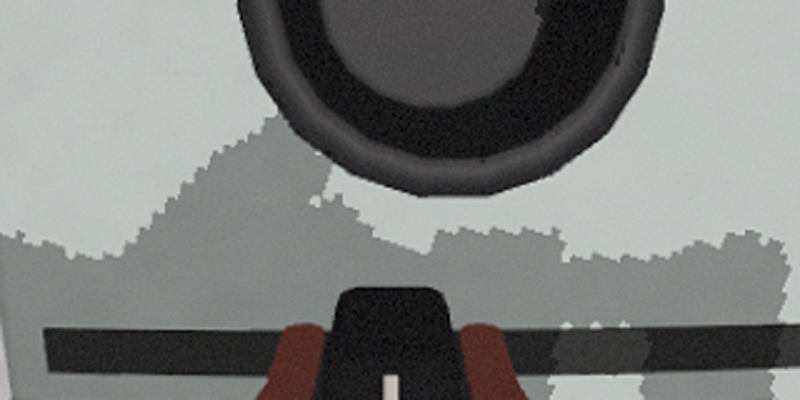

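The slider is held between the fingers with its line at the image centre column. The pointer is hidden, so I'll release and rise to compare the two from straight above.

Call:
drive_tool:
  delta_pos:
    - [0,0,0]
    - [0,0,0]
    - [0,0,0]
    - [0,0,0]
    - [0,0,-0.01]
    - [0,0,-0.025]
    - [0,0,-0.03]
    - [0,0,-0.03]
    - [0,0,-0.03]
    - [0,0,-0.025]
    - [0,0,0]
    - [0,0,0]
  yaw: [0,0,0,0,0,0,0,0,0,0,0,0]
  gripper: [0.05,0.05,0.05,0.05,0.05,0.05,0.05,0.05,0.05,0.05,0.05,0.05]

```text
time: 5.17
tool_pos: [503.3, -220.4, 212.7]
ee_rot: [0.985, 0.17, 0.002, 0.001]
ft_force: [-0.0, -0.0, -0.4]
gripper_width: 50.0
gripper_force: 0.0
```

```bash
python3 w.py w3; python3 - <<'E'
import cv2
a=cv2.imread("pics/w3.png")[90:290,210:430]; cv2.imwrite("pics/w3c.png",cv2.resize(a,None,fx=3,fy=3,interpolation=cv2.INTER_NEAREST))
E
```

```text
5.1667 [ 503.3 -220.4  212.7] [[0.9422, 0.3351, 0.0035], [0.3351, -0.9422, -0.0016], [0.0028, 0.0026, -1.0]] 49.996423582331055 [-0.  -0.  -0.4]
```

View pics/w3c.png

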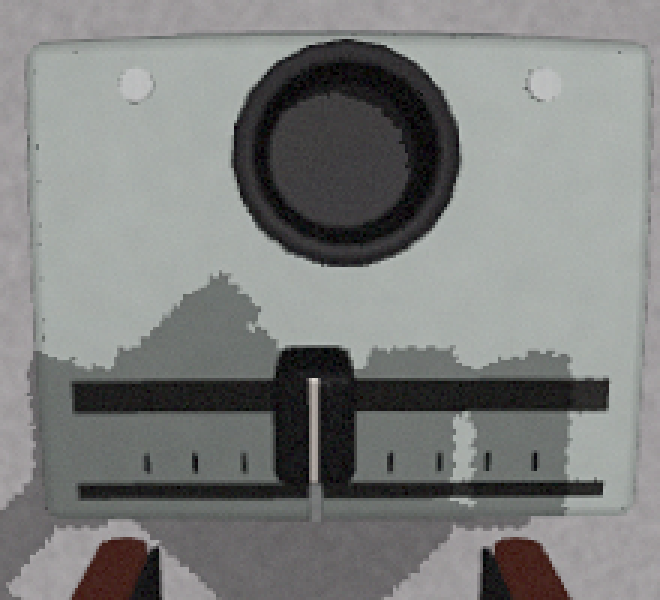

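The slider line (crop col ~314) and the pointer fin (crop col ~316) are nearly in line. The well is centred at crop (347,152). I'll compute the residual offset and refine the well centre.

```bash
python3 - <<'E'
from h import *
import pickle
s=pickle.load(open("w3.pkl","rb")); g=cv2.cvtColor(cv2.imread("pics/w3.png"),cv2.COLOR_BGR2GRAY)
print(g[225:229,308:322]); print(g[254:264,308:322])
th=np.radians(19.55); ux=np.array([np.cos(th),np.sin(th)]); uy=np.array([-ux[1],ux[0]])
def rp(n,u,v,z):
    q=onz("wrist",u,v,z,s); d=q[:2]-[534.9,-214.9]; print(n,q,"unit",(d@ux).round(2),(d@uy).round(2))
w=g[225:228,308:322].astype(float).mean(0); w[w<60]=0; c=(w*np.arange(308,322)).sum()/w.sum(); print(c)
rp("line",c,233,90.5)
for u in(314.5,315,315.5):rp("ptr",u,256,60.5)
m=(g<75).astype(np.uint8); m[205:]=0; m[:,:285]=0; m[:,366:]=0; m[:95]=0
cn=max(cv2.findContours(m,0,1)[0],key=cv2.contourArea); e=cv2.fitEllipse(cn); print(e)
rp("well",*e[0],100)
for n,u,v in(("tl",210+30/3,90+42/3),("tr",210+648/3,90+42/3),("br",210+632/3,90+512/3),("bl",210+46/3,90+518/3)): rp(n,u,v,45)
rp("trL",210+73/3,90+397/3,45);rp("trR",210+609/3,90+397/3,45);
E
```

```text
[[ 27  25  28  29  16 122 169 159  52  21  17  31  17  15]
 [ 32  16  26  26  18 119 169 160  50  10  19  20  21  23]
 [ 18  24  18  21  15 119 171 155  57  25  23  18  29  34]
 [ 24  18  25  21  14 123 167 159  57  14  14  28  16  30]]
[[ 25  34  23  18  45  93 116 116 120  76  34  29  28  29]
 [ 39  32  29  26  46  93 123 123 120  80  36  28  29  33]
 [ 93  90  97  95  94 112 120 120 120  99  90  95  92  96]
 [111 110 111 110 105 108 121 121 119  97 115 111 114 111]
 [110 112 113 114 106 104 117 116 116 100 113 111 114 112]
 [114 111 110 110 101 101 115 117 115  95 112 111 111 115]
 [106 109 103 108  95  97 119 117 117  99 107 108 108 107]
 [ 97 101  99 103  93 100 118 120 120  96 100 102 101 101]
 [ 91  94  93  94  82  95 120 124 117  95  93  93  99  97]
 [ 90  94  85  87  85 100 117 117 114  93  94  97  96  95]]
314.08488458674606
line [ 502.6 -218.4   90.5] unit -31.61 7.51
ptr [ 476.  -228.1   60.5] unit -59.92 7.27
ptr [ 476.2 -228.6   60.5] unit -59.9 6.73
ptr [ 476.3 -229.    60.5] unit -59.94 6.32
((324.8674011230469, 140.61317443847656), (74.32426452636719, 74.51407623291016), 96.45653533935547)
well [ 573.3 -201.8  100. ] unit 40.57 -0.5
tl [ 576.1 -102.8   45. ] unit 76.34 91.85
tr [ 639.1 -276.9   45. ] unit 77.45 -93.29
br [ 500.7 -327.6   45. ] unit -69.94 -94.76
bl [ 436.4 -151.8   45. ] unit -71.71 92.42
trL [ 477.1 -149.1   45. ] unit -32.45 81.35
trR [ 532.7 -305.3   45. ] unit -32.32 -84.45
```

The slider is within about 0.6 mm of the pointer, so it can stay. Next I'm moving over the larger key, passing above the bottle and turning to the rack's yaw of about -8.6°.

Call:
drive_tool:
  delta_pos:
    - [0,0,-0.025]
    - [0,0,-0.035]
    - [0.006,-0.011,-0.03]
    - [0.0169,-0.0333,0]
    - [0.0169,-0.0333,0]
    - [0.0169,-0.0333,0]
    - [0.0169,-0.0333,0]
    - [0.0169,-0.0333,0]
    - [0.0169,-0.0333,0]
    - [0.0169,-0.0333,0]
    - [0.0169,-0.0333,0]
    - [0.0169,-0.0333,0]
  yaw: [0,0,0,0,0,0,0,0,0,0,0,0]
  gripper: [0.05,0.05,0.05,0.05,0.05,0.05,0.05,0.05,0.05,0.05,0.05,0.05]

```text
time: 6.22
tool_pos: [546.2, 127.4, 298.8]
ee_rot: [0.985, 0.17, -0.002, 0.0]
ft_force: [1.1, 0.0, -0.6]
gripper_width: 50.0
gripper_force: 0.0
```

Call:
drive_tool:
  delta_pos:
    - [0.0169,-0.0333,0]
    - [0.0169,-0.0333,0]
    - [0.011,-0.022,0]
    - [0,0,0]
    - [0,0,0]
    - [0,0,0]
    - [0,0,0]
    - [0,0,0]
    - [0,0,0]
    - [0,0,0]
    - [0,0,0]
    - [0,0,0]
  yaw: [0,0,0.06,0.09,0.09,0.09,0.09,0.072,0,0,0,0]
  gripper: [0.05,0.05,0.05,0.05,0.05,0.05,0.05,0.05,0.05,0.05,0.05,0.05]

```text
time: 7.22
tool_pos: [559.6, 224.1, 300.1]
ee_rot: [0.997, -0.074, -0.0, 0.0]
ft_force: [0.2, 0.4, -0.2]
gripper_width: 49.4
gripper_force: 0.0
```

```bash
python3 w.py w4;  python3 -c "
from plant import status; print(status.get_state()['joints'])"
```

```text
7.2167 [559.6 224.1 300.1] [[0.989, -0.1482, -0.001], [-0.1482, -0.989, -0.0003], [-0.0009, 0.0005, -1.0]] 49.40580894556781 [ 0.2  0.4 -0.2]
[3.61141166e-01 3.13257618e-01 1.60545280e+00 3.67326748e-05
 1.22357969e+00 2.08103290e+00]
```

View pics/w4.png

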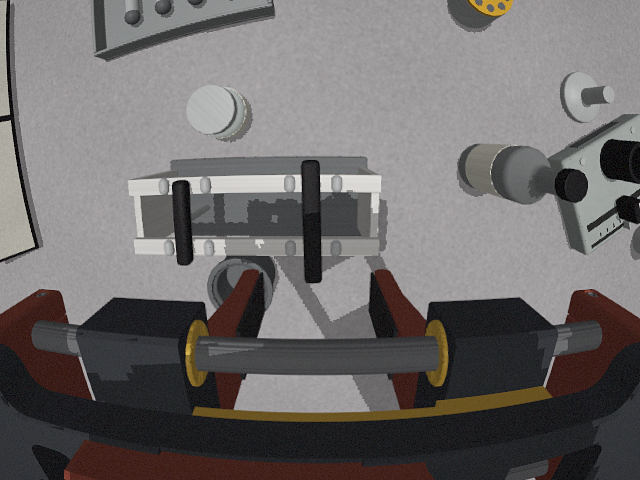

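The wrist view shows the larger bar running (311,162)-(314,282), with its bumps at (290,184), (337,184), (291,248) and (337,248). The rails lie level, so the tool's yaw matches the rack.

```bash
python3 - <<'E'
from h import *
import pickle
s=pickle.load(open("w4.pkl","rb"))
P=lambda u,v,z:onz("wrist",u,v,z,s)
g=cv2.cvtColor(cv2.imread("pics/w4.png"),cv2.COLOR_BGR2GRAY)
m=(g<62).astype(np.uint8); m[:158]=0;m[286:]=0;m[:,:298]=0;m[:,326:]=0
for r in range(164,284,10):
    x=np.where(m[r])[0]+0; print(r,x.min() if len(x) else 0,x.max() if len(x) else 0, end=' | ')
a,b=P(311,163,152),P(314,280,152); print("\nbar",a,b,(a+b)/2,np.linalg.norm(a-b),np.degrees(np.arctan2(*(a-b)[1::-1])))
q=[P(*p,137) for p in((290,184),(337,184),(291,248),(337,248))]; print(q,np.mean(q,0))
T=Ro.from_quat(s["ee_rot"]).as_matrix()
print("tool delta bar",T.T@((a+b)/2-s["tool_pos"]))
E
```

```text
164 302 318 | 174 302 319 | 184 302 319 | 194 302 319 | 204 301 321 | 214 301 320 | 224 302 321 | 234 303 321 | 244 304 320 | 254 304 320 | 264 304 321 | 274 304 321 | 
bar [612.6 221.8 152. ] [510.1 234.8 152. ] [561.35 228.3  152.  ] 103.3211014265721 -7.2281899099778375
[array([596.3, 243.2, 137. ]), array([590.2, 202.3, 137. ]), array([538.4, 251.8, 137. ]), array([532.2, 210.3, 137. ])] [564.275 226.9   137.   ]
tool delta bar [  1.26982687  -4.47313845 148.07699386]
```

Call:
drive_tool:
  delta_pos:
    - [0.001,-0.0031,0.015]
    - [0,0,0.025]
    - [0,0,0.025]
    - [0,0,0.025]
    - [0,0,0.025]
    - [0,0,0.02]
    - [0,0,0.015]
    - [0,0,0.012]
    - [0,0,0.01]
    - [0,0,0.006]
    - [0,0,0]
    - [0,0,0]
  yaw: [0,0,0,0,0,0,0,0,0,0,0,0]
  gripper: [0.05,0.05,0.05,0.05,0.05,0.05,0.05,0.05,0.05,0.05,0.05,0.05]

```text
time: 8.27
tool_pos: [561.5, 227.3, 123.0]
ee_rot: [0.997, -0.075, 0.0, -0.0]
ft_force: [-0.3, 0.4, 0.9]
gripper_width: 50.2
gripper_force: 0.0
```

Call:
drive_tool:
  delta_pos:
    - [0,0,0]
    - [0,0,0]
    - [0,0,0]
    - [0,0,0]
    - [0,0,0]
    - [0,0,0]
    - [0,0,0]
    - [0,0,0]
    - [0,0,0]
  yaw: [0,0,0,0,0,0,0,0,0]
  gripper: [0.01,0.01,0.01,0.01,0.01,0.01,0.01,0.01,0.01]

```text
time: 9.02
tool_pos: [561.5, 227.3, 123.0]
ee_rot: [0.997, -0.075, 0.0, -0.0]
ft_force: [0.1, 0.9, 3.2]
gripper_width: 15.9
gripper_force: 30.0
```

The bar is gripped at 15.9 mm, as expected. I'm lifting straight up.

Call:
drive_tool:
  delta_pos:
    - [0,0,-0.005]
    - [0,0,-0.01]
    - [0,0,-0.015]
    - [0,0,-0.02]
    - [0,0,-0.024]
    - [0,0,-0.025]
    - [0,0,-0.025]
    - [0,0,-0.025]
    - [0,0,-0.025]
    - [0,0,-0.025]
    - [0,0,-0.015]
    - [0,0,-0.003]
  yaw: [0,0,0,0,0,0,0,0,0,0,0,0]
  gripper: [0.01,0.01,0.01,0.01,0.01,0.01,0.01,0.01,0.01,0.01,0.01,0.01]

```text
time: 10.02
tool_pos: [562.4, 227.5, 343.8]
ee_rot: [0.997, -0.075, 0.003, -0.001]
ft_force: [0.0, 0.3, -1.5]
gripper_width: 15.9
gripper_force: 29.9
```

Call:
drive_tool:
  delta_pos:
    - [0.0014,0.0081,0]
    - [0.0029,0.0163,0]
    - [0.0043,0.0244,0]
    - [0.0057,0.0325,0]
    - [0.0057,0.0325,0]
    - [0.0057,0.0325,0]
    - [0.0057,0.0325,0]
    - [0.0057,0.0325,0]
    - [0.0057,0.0325,0]
    - [0.0057,0.0325,0]
    - [0.0057,0.0325,0]
    - [0.0057,0.0325,0]
  yaw: [0,0,0,0,0,0,0,0,0,0,0,0]
  gripper: [0.01,0.01,0.01,0.01,0.01,0.01,0.01,0.01,0.01,0.01,0.01,0.01]

```text
time: 11.02
tool_pos: [567.8, -121.2, 337.8]
ee_rot: [0.997, -0.075, -0.002, -0.0]
ft_force: [-0.0, 0.3, -2.0]
gripper_width: 15.9
gripper_force: 29.9
```

Call:
drive_tool:
  delta_pos:
    - [0.0057,0.0325,0]
    - [0.0043,0.0244,0]
    - [0.0029,0.0163,0]
    - [0.0014,0.0081,0]
    - [0,0,0.01]
    - [0,0,0.02]
    - [0,0,0.03]
    - [0,0,0.025]
    - [0,0,0.015]
    - [0,0,0]
    - [0,0,0]
    - [0,0,0]
  yaw: [0,0,0,0,0,0,0,0,0,0,0,0]
  gripper: [0.01,0.01,0.01,0.01,0.01,0.01,0.01,0.01,0.01,0.01,0.01,0.01]

```text
time: 12.02
tool_pos: [571.8, -201.3, 240.2]
ee_rot: [0.997, -0.075, 0.0, 0.0]
ft_force: [0.9, 0.0, -1.9]
gripper_width: 15.8
gripper_force: 29.9
```

```bash
python3 w.py w5; python3 - <<'E'
from h import *
s=vision.camera("side")[:,:,::-1]; t=vision.camera("top")[:,:,::-1]; w=cv2.imread("pics/w5.png")
cv2.imwrite("pics/s5.png",s);cv2.imwrite("pics/t5.png",t)
f=lambda a,y,x:cv2.resize(a[y:y+150,x:x+200],(400,300),interpolation=cv2.INTER_CUBIC)
cv2.imwrite("pics/m5.png",np.vstack([np.hstack([f(s,90,230),f(t,180,320)]),np.hstack([f(w,60,216),f(w,180,216)])]))
E
```

```text
12.0167 [ 571.8 -201.3  240.2] [[0.9889, -0.1489, 0.0007], [-0.1489, -0.9889, -0.0001], [0.0007, 0.0, -1.0]] 15.79564248616589 [ 0.9  0.  -1.9]
```

View pics/m5.png

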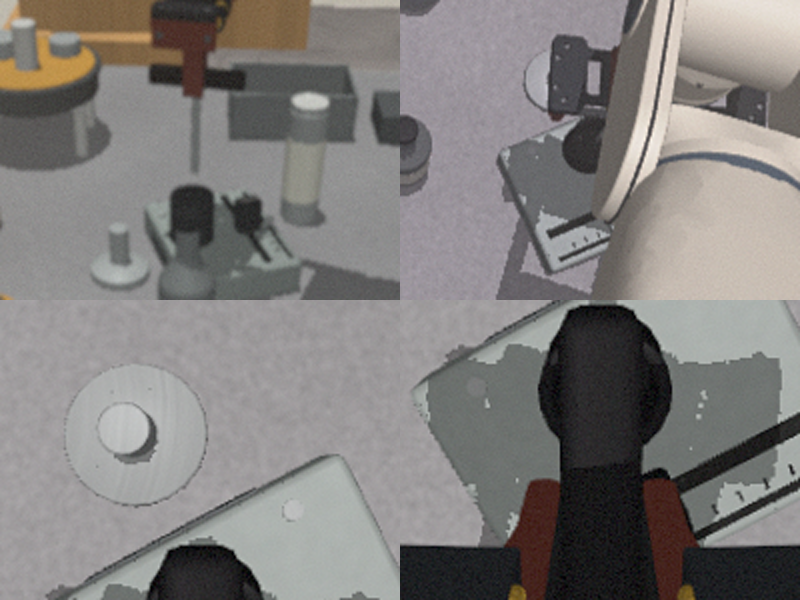

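The side panel shows the shank hanging straight with its tip near panel (195,172) and the well rim near (192,190). In the wrist panel the bar is centred over the well. I'll check the offset numerically.

```bash
python3 - <<'E'
from h import *
g=cv2.cvtColor(cv2.imread("pics/s5.png"),cv2.COLOR_BGR2GRAY)
# well rows in side image 183..210, shank rows 140..175
for r in (150,160,168,172,174,176): 
    row=g[r,320:336]; print(r,row)
for r in (184,187,190,193,197,200):
    x=np.where(g[r,305:350]<60)[0]+305; print(r,x.min(),x.max(),(x.min()+x.max())/2)
c=vision.calibration("side")
def pj(X): p=c["R"]@np.array(X)+c["t"]; return (p[:2]/p[2]*c["fx"]+[c["cx"],c["cy"]]).round(1)
print("tip",pj([571.8,-201.3,137]),"rim",pj([572,-202,105]),"axis at 80",pj([572,-202,80]),"dx10",pj([582,-202,105]),"dy10",pj([572,-192,105]))
E
```

```text
150 [147 143 146 143 141 121 103 106 101 106 130 143 147 142 147 140]
160 [142 141 144 147 138 119 104 101 102 115 128 141 140 140 142 142]
168 [143 144 141 140 133 120 105 101 101 113 131 145 141 144 144 141]
172 [141 141 141 140 138 116 107  98 100 117 133 143 141 139 138 144]
174 [143 141 145 141 137 114 107 100 104 121 138 140 144 143 139 139]
176 [142 137 141 143 136 130 118 121 118 132 143 142 145 142 140 139]
184 319 332 325.5
187 316 335 325.5
190 316 349 332.5
193 316 349 332.5
197 316 349 332.5
200 316 349 332.5
tip [326.5 175.8] rim [326.2 187.1] axis at 80 [326.  195.8] dx10 [322.1 187. ] dy10 [326.1 189.2]
```

The tip is about 3-4 mm short in x, well inside the 17 mm clearance. I'm correcting by 3 mm, dipping to tip z of about 65, and holding for 1.3 s.

Call:
drive_tool:
  delta_pos:
    - [0.003,0,0]
    - [0,0,0.005]
    - [0,0,0.01]
    - [0,0,0.01]
    - [0,0,0.01]
    - [0,0,0.01]
    - [0,0,0.01]
    - [0,0,0.009]
    - [0,0,0.006]
    - [0,0,0.002]
    - [0,0,0]
    - [0,0,0]
  yaw: [0,0,0,0,0,0,0,0,0,0,0,0]
  gripper: [0.01,0.01,0.01,0.01,0.01,0.01,0.01,0.01,0.01,0.01,0.01,0.01]

```text
time: 13.17
tool_pos: [574.6, -202.4, 167.9]
ee_rot: [0.997, -0.075, 0.0, 0.0]
ft_force: [-0.4, -0.8, -1.5]
gripper_width: 15.7
gripper_force: 29.9
```

Call:
drive_tool:
  delta_pos:
    - [0,0,0]
    - [0,0,0]
    - [0,0,0]
    - [0,0,0]
    - [0,0,0]
    - [0,0,0]
    - [0,0,0]
    - [0,0,0]
    - [0,0,0]
    - [0,0,0]
    - [0,0,0]
    - [0,0,0]
  yaw: [0,0,0,0,0,0,0,0,0,0,0,0]
  gripper: [0.01,0.01,0.01,0.01,0.01,0.01,0.01,0.01,0.01,0.01,0.01,0.01]

```text
time: 14.17
tool_pos: [574.3, -202.3, 167.6]
ee_rot: [0.997, -0.075, -0.0, -0.0]
ft_force: [0.5, -0.1, -1.6]
gripper_width: 15.9
gripper_force: 29.9
```

Call:
drive_tool:
  delta_pos:
    - [0,0,0]
    - [0,0,0]
    - [0,0,0]
    - [0,0,-0.005]
    - [0,0,-0.01]
    - [0,0,-0.02]
    - [0,0,-0.025]
    - [0,0,-0.03]
    - [0,0,-0.03]
    - [0,0,-0.03]
    - [0,0,-0.02]
    - [0,0,-0.002]
  yaw: [0,0,0,0,0,0,0,0,0,0,0,0]
  gripper: [0.01,0.01,0.01,0.01,0.01,0.01,0.01,0.01,0.01,0.01,0.01,0.01]

```text
time: 15.17
tool_pos: [576.3, -203.0, 345.7]
ee_rot: [0.997, -0.075, 0.004, 0.001]
ft_force: [0.6, -0.1, -2.2]
gripper_width: 15.7
gripper_force: 29.9
```

The dip was clean, with no contact force. I'm returning over the rack.

Call:
drive_tool:
  delta_pos:
    - [-0.0015,-0.0081,0]
    - [-0.003,-0.0163,0]
    - [-0.0044,-0.0244,0]
    - [-0.0059,-0.0325,0]
    - [-0.0059,-0.0325,0]
    - [-0.0059,-0.0325,0]
    - [-0.0059,-0.0325,0]
    - [-0.0059,-0.0325,0]
    - [-0.0059,-0.0325,0]
    - [-0.0059,-0.0325,0]
    - [-0.0059,-0.0325,0]
    - [-0.0059,-0.0325,0]
  yaw: [0,0,0,0,0,0,0,0,0,0,0,0]
  gripper: [0.01,0.01,0.01,0.01,0.01,0.01,0.01,0.01,0.01,0.01,0.01,0.01]

```text
time: 16.17
tool_pos: [562.4, 146.3, 337.4]
ee_rot: [0.997, -0.075, -0.002, 0.0]
ft_force: [-0.5, -0.3, -1.3]
gripper_width: 15.4
gripper_force: 29.9
```

Call:
drive_tool:
  delta_pos:
    - [-0.0059,-0.0325,0]
    - [-0.0044,-0.0244,0]
    - [-0.003,-0.0163,0]
    - [-0.0015,-0.0081,0]
    - [0,0,0.01]
    - [0,0,0.02]
    - [0,0,0.02]
    - [0,0,0.02]
    - [0,0,0.01]
    - [0,0,0]
    - [0,0,0]
    - [0,0,0]
  yaw: [0,0,0,0,0,0,0,0,0,0,0,0]
  gripper: [0.01,0.01,0.01,0.01,0.01,0.01,0.01,0.01,0.01,0.01,0.01,0.01]

```text
time: 17.17
tool_pos: [562.3, 226.8, 260.5]
ee_rot: [0.997, -0.075, 0.001, -0.0]
ft_force: [-0.2, -0.8, -1.1]
gripper_width: 15.6
gripper_force: 29.9
```

Call:
drive_tool:
  delta_pos:
    - [0,0,0.008]
    - [0,0,0.014]
    - [0,0,0.018]
    - [0,0,0.018]
    - [0,0,0.018]
    - [0,0,0.018]
    - [0,0,0.014]
    - [0,0,0.012]
    - [0,0,0.009]
    - [0,0,0.005]
    - [0,0,0.002]
    - [0,0,0]
  yaw: [0,0,0,0,0,0,0,0,0,0,0,0]
  gripper: [0.01,0.01,0.01,0.01,0.01,0.01,0.01,0.01,0.01,0.01,0.01,0.01]

```text
time: 18.17
tool_pos: [561.8, 227.1, 123.7]
ee_rot: [0.997, -0.075, 0.0, -0.0]
ft_force: [-0.4, 0.2, -2.1]
gripper_width: 15.9
gripper_force: 29.9
```

Force still shows only the key's weight, so it is about 1 mm above the rails. I'll lower slightly, release and rise.

Call:
drive_tool:
  delta_pos:
    - [0,0,0.0006]
    - [0,0,0]
    - [0,0,0]
  yaw: [0,0,0]
  gripper: [0.01,0.01,0.01]

```text
time: 18.42
tool_pos: [562.0, 227.2, 123.7]
ee_rot: [0.997, -0.075, 0.001, -0.0]
ft_force: [0.1, 0.2, -1.9]
gripper_width: 15.7
gripper_force: 29.9
```

Call:
drive_tool:
  delta_pos:
    - [0,0,0]
    - [0,0,0]
    - [0,0,0]
    - [0,0,0]
    - [0,0,0]
    - [0,0,0]
    - [0,0,-0.01]
    - [0,0,-0.02]
    - [0,0,-0.03]
    - [0,0,-0.03]
    - [0,0,-0.03]
    - [0,0,-0.03]
  yaw: [0,0,0,0,0,0,0,0,0,0,0,0]
  gripper: [0.02,0.026,0.034,0.042,0.05,0.05,0.05,0.05,0.05,0.05,0.05,0.05]

```text
time: 19.42
tool_pos: [561.4, 227.0, 275.3]
ee_rot: [0.997, -0.075, 0.0, -0.0]
ft_force: [0.4, 0.6, 0.3]
gripper_width: 50.2
gripper_force: 0.0
```

Call:
drive_tool:
  delta_pos:
    - [0,0,-0.02]
    - [0,0,0]
    - [0,0,0]
    - [0,0,0]
  yaw: [0,0,0,0]
  gripper: [0.05,0.05,0.05,0.05]

```text
time: 19.75
tool_pos: [561.0, 226.8, 292.4]
ee_rot: [0.997, -0.075, -0.001, 0.0]
ft_force: [-1.1, 0.0, 0.4]
gripper_width: 49.9
gripper_force: 0.0
```

```bash
python3 w.py w6; python3 - <<'E'
from h import *
s=vision.camera("side")[:,:,::-1]; w=cv2.imread("pics/w6.png")
f=lambda a,y,x:cv2.resize(a[y:y+240,x:x+160],(400,600),interpolation=cv2.INTER_CUBIC)
cv2.imwrite("pics/m6.png",np.hstack([f(s,240,250),f(w,80,240)]))
E
```

```text
19.75 [561.  226.8 292.4] [[0.9887, -0.1496, -0.0011], [-0.1496, -0.9887, -0.0004], [-0.001, 0.0006, -1.0]] 49.895164842872745 [-1.1  0.   0.4]
```

View pics/m6.png

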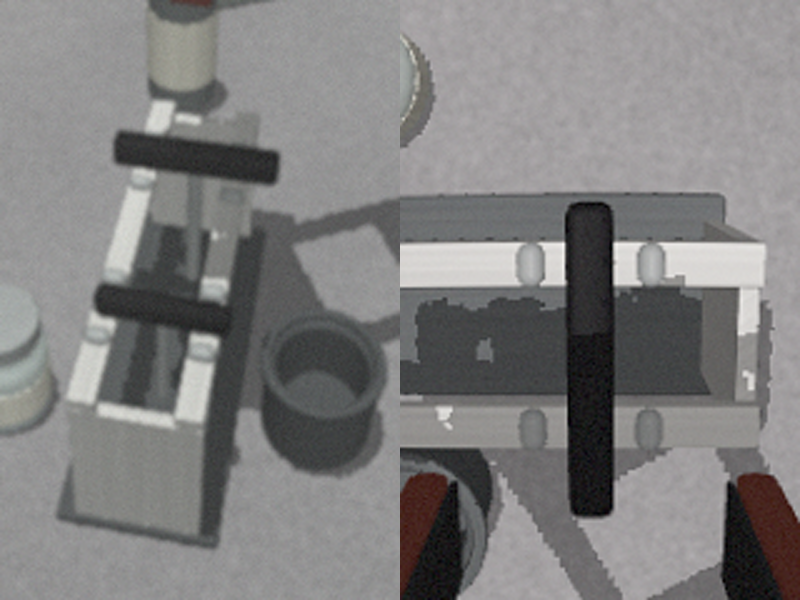

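The larger key hangs square and centred between its bumps (bar at panel column 590, bumps at 531 and 650). The smaller key is undisturbed and the gripper is clear.

```bash
python3 -c "
from plant import bot; print(bot.job_done())"
```

```text
the job is handed in; nothing more can be done
None
```

The job is handed in after about 20 s: the slider is in line with the pointer to within about 0.6 mm, and the larger key was dipped about 40 mm into the 55 mm well for over a second with no contact force, then hung back in its own saddle.

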